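# Hang the weighing pan inside the balance

## Robot

A 6-joint arm with a two-finger parallel gripper is mounted at the origin on the work surface. World frame = base frame: x ahead of the robot, y to its left, z up, the work surface at z = 0. Lengths are in m, angles in rad, forces in N, time in s.
With the tool pointing down it reaches from about 0.3 to 0.775 m from the base axis. Payload 14.6 kg.
Tool frame: the origin (TCP) lies at the centre of the arm's flange, where the gripper is bolted on; the fingertips stand 199 mm ahead of it and the grasp point (between the pads) lies 180 mm ahead of it; z points along the fingers, y is the line along which they close (so a half turn about z gives the same grasp; the last joint's range is limited). The gripper opens to 94 mm and grips with 3 to 60 N. Pads are 16 mm wide; open, the fingers measure 119 mm over their backs; the gripper's body (75 mm by 177 mm) begins 78 mm behind the grasp point.
Start: joints at [-1.358, 0.3, 1.521, -0, 1.321, -0.067], TCP at [0.152, -0.529, 0.405] pointing down, gripper open.
Joint ranges: [-3.03, 3.03], [-0.79, 2.21], [0.23, 2.52], [-1.04, 4.18], [0, 3.07], [-2.55, 2.55]. Speed limits (rad/s): [2.22, 2.22, 2.57, 3.14, 3.14, 3.14].

## Interface

Orientations are given as [roll, pitch, yaw] about the fixed x, y, z axes, in that order (R = Rz(yaw) Ry(pitch) Rx(roll)).
In Python, from station import ctrl gives the robot as it stands. The module is installed in compiled form; this text tells all that it offers.
- The arm moves only by the tool servo_tool, never from a script. Its argument "motion" is a list of rows, each a list of 5 numbers: the closure, from 0 (fully open) to 1 (shut), then the shift along the world's x, y, z in cm, then the turn about the world's z in degrees. A call has 1 to 20 rows; each row is the pose to reach, as a shift and turn from the pose commanded when the call began; what a row does not reach only later rows make up. A row lasts 1/8 s, in which the tool goes at most 62.5 mm and 10.7 degrees, less where a joint would pass 70% of its speed; a pose out of reach is approached as far as the arm can. A call with a gripper value outside its range is refused whole. The fingers move at their own pace and stop on an object; "squeeze" is the grip in N (left out, the last holds). Time passes only in rows, so rows that repeat a pose let the fingers close. It gives the time, the measured TCP pose, the force, the opening and the grip force at its end, in the units of the state.
- ctrl.get_obs(): the state, without advancing time (a new reading comes with each control period).
- ctrl.camera(name): name is "scene" or "side" or "wrist"; returns a dict with "image" (384x512x3 uint8, red, green, blue), "fx", "fy", "cx", "cy" (pixels), "dist" ([k1, k2, p1, p2, k3] as OpenCV has them; the pictures are not rectified), "camera_from_world" (4x4, takes a point from world to camera coordinates); the wrist camera has in their place "hand_eye" (4x4, takes a point from camera to tool coordinates, whose origin is the TCP and whose axes are the flange's). Camera axes: x right, y up, looking along -z (the intrinsics and any distortion apply to the point x, -y, -z); pixel columns grow to the right and rows downward; lengths in m; the calibration is good to about 2 mm. A picture is of the moment at which its call begins: read the wrist's pose just before it. There is no depth.
- ctrl.hand_in(): hands the job in; it is judged then, once.
The state is a dict: "time_s": time; "qpos": joint angles; "joint_vel": joint speeds; "tau": joint torques, N m; "ee_pos": TCP position; "eef_rot": TCP orientation; "force": force on the tool from outside, world axes, zero at the start; "moment": the same for the moment, N m; "grip_width": finger opening in m; "grip_force": force on a finger pad.
Only numpy, scipy, OpenCV 4.12 (cv2) and the standard library are available. Lean on these libraries where they do the work, as an engineer would, in place of code of your own. Each camera call takes 0.05 s, during which the arm holds its last target. There are 200 camera calls.

## Task

Hang the weighing pan in the balance: bring it in through the open roof without touching the balance's glass, frame or housing, and hang its rod in the double hook inside, whose exact place has to be felt for. Press the rod down past the sprung keeper until it is fully home, but gently: the weigh cell that carries the hook must never bear more than 16 N. Then let go and slide the glass roof fully shut, leaving the bottle, the beaker and the brass weight where they are.

Things in the scene. Friction and masses are not known exactly. Their poses are not given: they have to be found in the camera images.
- balance: Lab balance with glass draft shield, fixed on the bench: 330 mm deep (x), 210 wide (y). Origin on the bench under its centre; +x to its back, z up. Front to back: control panel to x -105; glazed chamber (x -100 to +43, floor 57 mm over the bench); white housing (x 43 to 165, 216 high). Hook, keeper and sliding roof are not part of this body and may be touched.
- opening (a point): Middle of the front edge of the roof opening (balance x -93, y 0, 216 mm over the bench). The opening, rimmed by a frame 8 mm thick, runs from here back to the front edge of the slid-back roof (balance x +26 to +31 at the start) and over balance y -75 to +75.
- hook_mark (a point): On the balance (x 0, y 0, 130 mm over the bench): where the rod's centre lies when hung, by the drawing. The true seat is up to 7 mm higher or lower and up to 6 mm nearer the front or back (x), exact in y: find it by feel. The dark double hook reaches here from the housing: two hooks, 7 mm wide, at y -10 and +10, on an arm 27 wide (underside 8 mm below the seat).
- hook_tip (a point): Mark 7 mm above and 6.5 mm in front of hook_mark (same error): rounded top of the hook's front tip, 4 mm thick. Measured from the true rod seat, mm, x to the balance's back: tip's inner face x -4.5; upright at the back with its face at x +4.5, up to z +36; floor z -3. So the 6 mm rod has 3 mm of play in x.
- weighcell (a joint): How far the weigh cell, which carries the double hook, is pressed down, in m: 0 unloaded, 0.1 mm per N, so 0.0016 = 16 N, the most it may bear.
- keeper (a joint): Brass spring keeper in the hook's uprights, in m: 0 = fully out, grows as it is pushed back (2.5 N, plus 1.2 N per mm). Its round noses (radius 8) stand 5.3 mm out of the upright faces, centred 4.5 mm above the rod seat. Pressed down along the front tip with 4 to 8 N the rod passes (keeper 2 mm back) and must be pushed right to the floor; home, they hold it down (keeper 0.8 mm back). Against the upright it jams.
- roof (a joint): Sliding glass roof of the balance, in m: 0 = fully shut, 0.135 = fully open (slid to +x, the balance's back). A plate 146 x 192 mm, top 222 mm over the bench; it slides with 1 to 3 N.
- roof_knob (a point): Top centre of the blue knob of the sliding roof, 252 mm over the bench: 22 mm across, standing 30 mm above the roof plate. With the roof shut it is at x +20 mm, y 0 of the balance.
- pan: Hanging weighing pan of steel, loose, standing on the bench: 0.14 to 0.19 kg, 134 mm high. Origin under the dish's centre; z up, y along the hanging rod; same after a half turn. Dish 60 mm across, 4 thick; wires (5 mm) rise at y -26 and +26 to the rod; the hook enters the window between dish and rod along x: 51 high, 47 wide. A 7 mm post rises from the rod to the grip block.
- rod (a point): Centre of the pan's hanging rod, 58 mm above the dish's underside: 6 mm thick, along the pan's y, 52 mm long between the wires. It goes into the double hook.
- grip (a point): Middle of the pan's blue grip block, 64 mm above the rod, 122 mm above the dish's underside; block 20 (pan's y) x 14 (x) x 28 mm high. Made to hold the pan by: take it across its 20 mm, along the pan's y.
- reagent: Bystander: amber bottle, 60 mm across, 125 high. Origin under its centre.
- beaker: Bystander: glass cup, 64 mm across, 85 high. Origin under its centre.
- weight: Bystander: brass calibration weight with a knob, 32 mm across, 55 high. Origin under its centre.
There are look-alikes about, which are no part of the job. Leave any red look-alike of the pan alone.

How it is judged:
By the outcome, as a careful person would: the job done as asked, in the order asked, and still so for the second after the job is handed in, with the robot touching nothing.
It also fails if it takes over 53 s, if anything falls off the work surface, if the arm or the gripper's body presses on something with over 40 N, if the wrist force passes 120 N, or if a joint passes its speed limit or range.

## Working session

There is one attempt and no reset: what is moved stays moved. The work goes in short steps, Python scripts to look and compute and a tool call to move; the robot and the scene stay as the last step left them, time stands still between calls to the robot, and variables do not carry over. Pictures are saved under pics/ and viewed, at most 11 in all, crops included, and the job is handed in when it is done.

Besides the shell and the picture viewer there is one more tool, called after "Call:" by a JSON object that holds its "api" and its "payload". servo_tool: Moves the arm, as the interface text tells. Its arguments: {"type":"object","properties":{"motion":{"type":"array","items":{"type":"array","items":{"type":"number"}}},"squeeze":{"type":"number"}},"required":["motion"]}

```bash
mkdir -p pics; cat > h.py <<'E'
import numpy as np, cv2
from station import ctrl
from scipy.spatial.transform import Rotation as R
def cam(n):
    o=ctrl.get_obs(); c=ctrl.camera(n)
    if 'camera_from_world' in c: M=np.linalg.inv(np.array(c['camera_from_world']))
    else:
        T=np.eye(4); T[:3,:3]=R.from_euler('xyz',o['eef_rot']).as_matrix() if len(o['eef_rot'])==3 else np.array(o['eef_rot']); T[:3,3]=o['ee_pos']
        M=T@np.array(c['hand_eye'])
    c['M']=M; c['K']=np.array([[c['fx'],0,c['cx']],[0,c['fy'],c['cy']],[0,0,1]]); c['d']=np.array(c['dist'],float); return c
def ray(c,px):
    u=cv2.undistortPoints(np.array([[px]],float),c['K'],c['d'])[0,0]
    d=c['M'][:3,:3]@np.array([u[0],-u[1],-1]); return c['M'][:3,3],d/np.linalg.norm(d)
def onz(c,px,z):
    o,d=ray(c,px); return o+d*(z-o[2])/d[2]
def tri(rs):
    A=0;b=0
    for o,d in rs:
        P=np.eye(3)-np.outer(d,d);A=A+P;b=b+P@o
    x=np.linalg.solve(A,b); return x,[round(1e3*np.linalg.norm((np.eye(3)-np.outer(d,d))@(x-o)),1) for o,d in rs]
def proj(c,X):
    p=np.linalg.inv(c['M'])@np.append(X,1); q=np.array([[p[0],-p[1],-p[2]]])
    return cv2.projectPoints(q,np.zeros(3),np.zeros(3),c['K'],c['d'])[0].ravel()
def save(c,n): cv2.imwrite('pics/'+n,cv2.cvtColor(c['image'],cv2.COLOR_RGB2BGR))
E
python3 - <<'E'
from h import *
import pickle
a=cam('scene');b=cam('side');w=cam('wrist')
pickle.dump((a,b,w),open('c0.pkl','wb'))
save(a,'scene0.png');save(b,'side0.png')
o=ctrl.get_obs();print(o)
for c in(a,b,w):print(c['M'][:3,3].round(3),(-c['M'][:3,2]).round(2),c['fx'])
E
```

```text
{'time_s': 0.15, 'qpos': array([-1.35761818e+00,  3.00335964e-01,  1.52142024e+00, -9.00630689e-06,
        1.32070135e+00, -6.65887054e-02]), 'joint_vel': array([ 5.30994314e-04, -4.09073827e-04, -6.39503089e-04,  4.89683410e-05,
        1.83421389e-03, -1.42544032e-03]), 'tau': array([-2.45939173e-04, -5.31963623e+01, -3.52822924e+01,  7.08183786e-02,
        2.35704408e-02, -6.75544356e-05]), 'ee_pos': array([ 0.15187028, -0.52859378,  0.40422843]), 'eef_rot': array([-3.14072909e+00, -4.88450329e-05,  2.79769066e-01]), 'force': array([-0.0626742 , -0.40181029,  0.24001387]), 'moment': array([-0.02259835,  0.03505128, -0.00115013]), 'grip_force': 0.0, 'grip_width': 0.09430685584503819}
[1.086 0.426 1.051] [-0.52 -0.28 -0.81] 454.39118859745156
[0.21  0.863 0.673] [ 0.33 -0.77 -0.54] 406.3273404341587
[ 0.232 -0.506  0.384] [-0.27 -0.08 -0.96] 335.53465814355854
```

View pics/scene0.png

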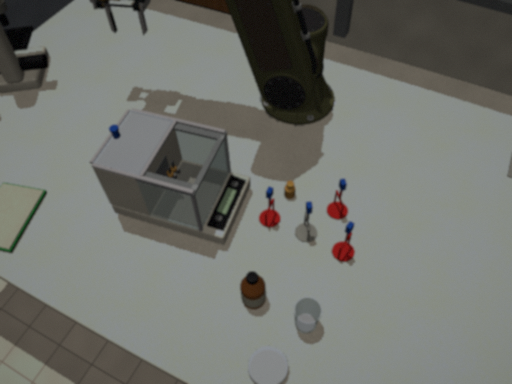

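View pics/side0.png

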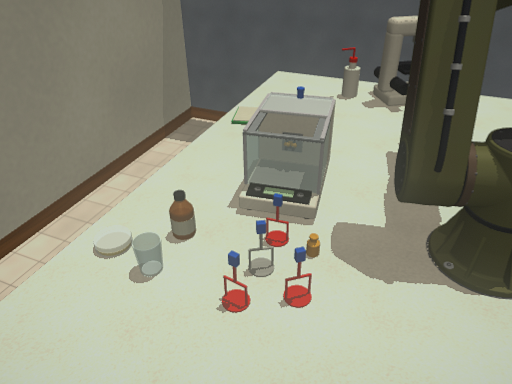

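The steel pan is at scene (309,208) for the grip and (306,232) for the dish, and at side (261,227)/(261,267). The look-alikes are the red pans with scene grips at (270,192), (343,185) and (349,228), so I choose the grey one in the middle. The balance knob is at scene (115,131) and side (300,92).

```bash
cat > m.py <<'E'
from h import *
import pickle
a,b,w=pickle.load(open('c0.pkl','rb'))
def blobs(c):
    h=cv2.cvtColor(c['image'],cv2.COLOR_RGB2HSV)
    m=cv2.inRange(h,(105,130,50),(130,255,255))
    n,l,s,ce=cv2.connectedComponentsWithStats(m)
    return [(ce[i].round(1),s[i]) for i in range(1,n) if s[i][4]>15]
B=[blobs(a),blobs(b)]
for x in B:
    for y in x: print(y[0],y[1])
for p,_ in B[0]:
    for q,_ in B[1]:
        X,r=tri([ray(a,p),ray(b,q)])
        if max(r)<5: print(p,q,X.round(4),r)
A=cv2.resize(a['image'][95:245,80:260],None,fx=4,fy=4,interpolation=cv2.INTER_CUBIC)
Bc=cv2.resize(b['image'][80:215,225:350],None,fx=4,fy=4,interpolation=cv2.INTER_CUBIC)
cv2.imwrite('pics/cA.png',A[...,::-1]);cv2.imwrite('pics/cB.png',Bc[...,::-1])
E
python3 m.py
```

```text
[113.8 129.5] [110 125   8  13  50]
[342.6 183.2] [341 180   4   8  29]
[269.1 191.9] [267 188   5  10  35]
[308.6 206.7] [307 202   5  11  36]
[349.5 226. ] [347 222   6   9  36]
[300.   88.1] [297  87   7   3  19]
[277.6 195.6] [274 194   8   4  24]
[260.4 222.2] [257 221   9   4  28]
[299.6 249.7] [295 247  10   6  35]
[233.2 253.9] [229 251  10   7  37]
[113.8 129.5] [300.   88.1] [ 0.5511 -0.2666  0.2495] [np.float64(1.3), np.float64(1.3)]
[342.6 183.2] [299.6 249.7] [0.3703 0.2826 0.1297] [np.float64(1.3), np.float64(1.3)]
[269.1 191.9] [277.6 195.6] [0.4756 0.1249 0.129 ] [np.float64(2.3), np.float64(2.3)]
[308.6 206.7] [260.4 222.2] [0.4746 0.2325 0.1295] [np.float64(1.9), np.float64(1.9)]
[349.5 226. ] [233.2 253.9] [0.485  0.3432 0.1306] [np.float64(0.9), np.float64(0.9)]
```

View pics/cA.png

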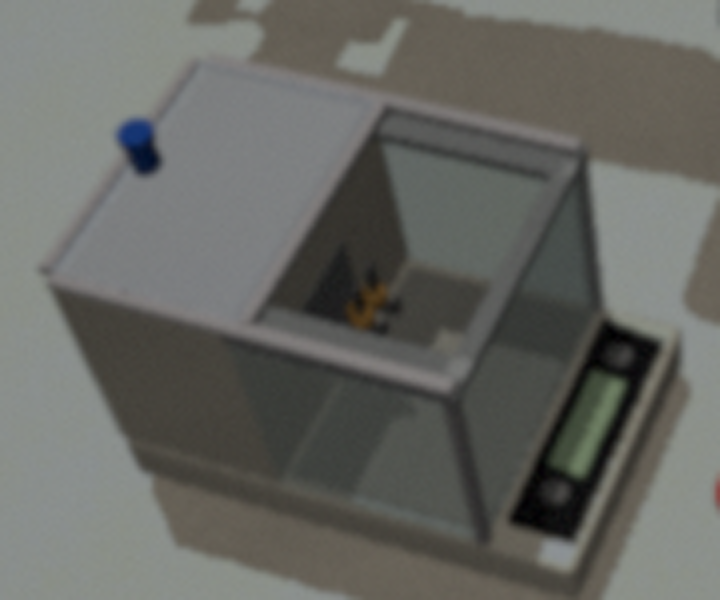

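View pics/cB.png

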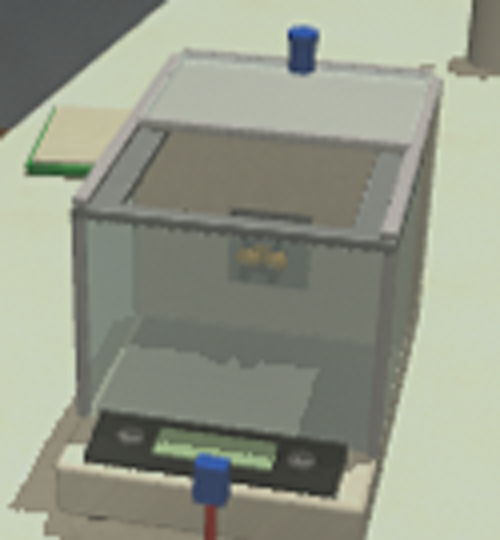

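```bash
cat > m2.py <<'E'
from m import *
print('---')
def A_(x,y): return (x/4+80-.4,y/4+95-.4)
def B_(x,y): return (x/4+225-.4,y/4+80-.4)
PA={'FL':A_(455,393),'FR':A_(583,148),'BL':A_(45,270),'BR':A_(200,60),'bFL':A_(575,590)}
PB={'FL':B_(78,210),'FR':B_(393,240),'BL':B_(180,52),'BR':B_(438,75)}
# left in crop A (world +x) = FL ; check pairing
for k in PB:
    X,r=tri([ray(a,PA[k]),ray(b,PB[k])]);print(k,X.round(4),r,onz(a,PA[k],.222).round(4))
E
python3 m2.py | sed -n '/---/,$p'
```

```text
---
FL [6.133e-01 2.000e-04 2.149e-01] [np.float64(0.8), np.float64(0.8)] [0.6166 0.0032 0.222 ]
FR [ 0.4133 -0.0278  0.2168] [np.float64(0.2), np.float64(0.2)] [ 0.4177 -0.0248  0.222 ]
BL [ 0.6484 -0.2707  0.2227] [np.float64(0.9), np.float64(0.9)] [ 0.6472 -0.2723  0.222 ]
BR [ 0.4529 -0.2999  0.2191] [np.float64(1.4), np.float64(1.4)] [ 0.4566 -0.2959  0.222 ]
```

Call:
{"api": "servo_tool", "payload": {"motion": [[0.3, 0, 0, 5, 20], [0.3, 16, 38, 6, 50], [0.3, 16, 38, 6, 50], [0.3, 16, 38, 6, 50], [0.3, 16, 38, 6, 50], [0.3, 16, 38, 6, 50], [0.3, 16, 38, 6, 50], [0.3, 16, 38, 6, 60], [0.3, 32.3, 76.1, 6, 100], [0.3, 32.3, 76.1, 6, 100], [0.3, 32.3, 76.1, 6, 100], [0.3, 32.3, 76.1, 6, 100], [0.3, 32.3, 76.1, 6, 100], [0.3, 32.3, 76.1, 6, 100], [0.3, 32.3, 76.1, 6, 100], [0.3, 32.3, 76.1, 6, 100], [0.3, 32.3, 76.1, 6, 100], [0.3, 32.3, 76.1, 6, 100]]}}

```text
time_s: 2.4
ee_pos: [0.4747, 0.2315, 0.4649]
eef_rot: [3.141, 0.0, 2.024]
force: [0.3, 1.0, 0.1]
grip_width: 0.066
grip_force: 0.0
```

```bash
python3 - <<'E'
from h import *
import pickle
w=cam('wrist');pickle.dump(w,open('c1.pkl','wb'))
o=ctrl.get_obs();print(o['ee_pos'],np.degrees(o['eef_rot']),o['grip_width'])
im=cv2.resize(w['image'],None,fx=1.5,fy=1.5);cv2.imwrite('pics/w1.png',im[...,::-1])
print(proj(w,np.array([.4746,.2325,.122])),proj(w,np.array([.4746,.2325,.0])))
E
```

```text
[0.47470801 0.23151511 0.46501771] [1.79968956e+02 6.11991283e-03 1.15967002e+02] 0.0656800777490087
[257.19334323 178.88910775] [257.05572385 156.57309907]
```

View pics/w1.png

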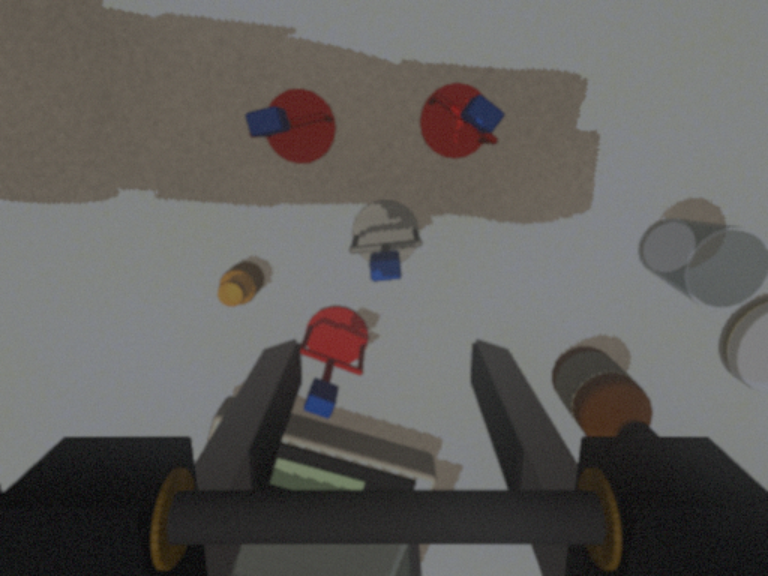

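The wrist view shows the grey steel pan in the middle: dish at (386,225), rod from (352,249) to (421,242), blue grip at (385,266). The red pans are at (300,125), (458,120) and (337,340). I keep the grey pan and measure its yaw.

```bash
python3 - <<'E'
from h import *
import pickle
w=pickle.load(open('c1.pkl','rb'))
im=w['image']
f=lambda x,y:((x+.5)/1.5-.5,(y+.5)/1.5-.5)
p=onz(w,f(352,249),.060);q=onz(w,f(421,242),.060)
d=p-q;print(p,q,np.linalg.norm(d),np.degrees(np.arctan2(d[1],d[0])),(p+q)/2)
h=cv2.cvtColor(im,cv2.COLOR_RGB2HSV);m=cv2.inRange(h,(105,110,40),(130,255,255));m[:,:220]=0;m[:,290:]=0;m[:150]=0;m[200:]=0
cs=max(cv2.findContours(m,0,2)[0],key=cv2.contourArea);r=cv2.minAreaRect(cs);print(r)
bx=cv2.boxPoints(r);P=np.array([onz(w,b,.13) for b in bx]);print(P.round(4))
for i in range(4):
    e=P[i]-P[i-1];print(np.linalg.norm(e).round(4),np.degrees(np.arctan2(e[1],e[0])).round(1))
c=im[120:200,210:300];c=cv2.resize(c,None,fx=6,fy=6,interpolation=cv2.INTER_CUBIC);cv2.imwrite('pics/w1c.png',c[...,::-1])
E
```

```text
[0.45085101 0.22099608 0.06      ] [0.49659441 0.24942236 0.06      ] 0.0538564053382611 -148.14198453586687 [0.47372271 0.23520922 0.06      ]
((256.2692565917969, 179.65383911132812), (12.279438018798828, 17.73696517944336), 82.87498474121094)
[[0.4628 0.2337 0.13  ]
 [0.4771 0.243  0.13  ]
 [0.4838 0.2328 0.13  ]
 [0.4694 0.2233 0.13  ]]
0.0122 122.4
0.0171 33.3
0.0122 -56.7
0.0172 -146.7
```

View pics/w1c.png

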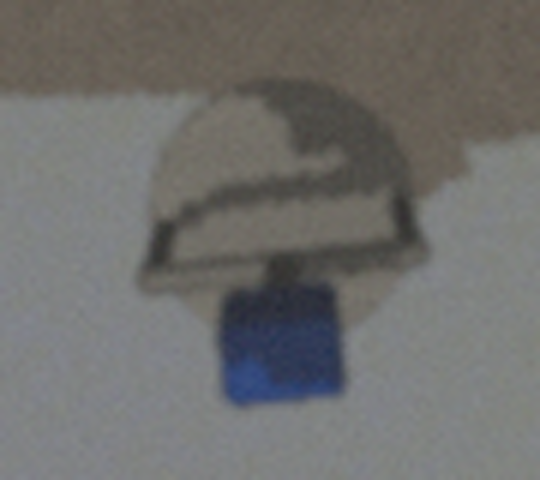

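The crop confirms a grey dish with a blue block and the rod at about 6° in the image, so the pan's yaw is about 32.5°. Next I grasp it.

Call:
{"api": "servo_tool", "payload": {"motion": [[0.3, -0.1, 0.25, -4, 6.5], [0.3, -0.1, 0.25, -9, 6.5], [0.3, -0.1, 0.25, -13, 6.5], [0.3, -0.1, 0.25, -15.5, 6.5], [0.3, -0.1, 0.25, -16.3, 6.5], [0.3, -0.1, 0.25, -16.3, 6.5], [1, -0.1, 0.25, -16.3, 6.5], [1, -0.1, 0.25, -16.3, 6.5], [1, -0.1, 0.25, -16.3, 6.5], [1, -0.1, 0.25, -16.3, 6.5], [1, -0.1, 0.25, -16.3, 6.5], [1, -0.1, 0.25, -16.3, 6.5]], "squeeze": 40}}

```text
time_s: 3.95
ee_pos: [0.4739, 0.2349, 0.3016]
eef_rot: [-3.141, -0.0, 2.139]
force: [0.2, 0.2, -0.7]
grip_width: 0.0195
grip_force: 40.0
```

Call:
{"api": "servo_tool", "payload": {"motion": [[1, 0, 0, 4, 0], [1, 0, 0, 10, 0], [1, 0, 0, 16, 0], [1, 0, 0, 22, -5], [1, 0, 0, 26.5, -10], [1, 1, -6, 26.5, -15], [1, 2, -11, 26.5, -20], [1, 2.8, -16, 26.5, -24.6], [1, 3.6, -21, 26.5, -24.6], [1, 4.2, -26, 26.5, -24.6], [1, 4.6, -29, 26.5, -24.6], [1, 4.6, -29.9, 26.5, -24.6], [1, 4.6, -29.9, 26.5, -24.6], [1, 4.6, -29.9, 26.5, -24.6]]}}

```text
time_s: 5.7
ee_pos: [0.5198, -0.0631, 0.5667]
eef_rot: [3.141, -0.0, 1.71]
force: [0.4, -0.3, -1.5]
grip_width: 0.0198
grip_force: 40.0
```

```bash
python3 - <<'E'
from h import *
import pickle
w=cam('wrist');a=cam('scene');b=cam('side');pickle.dump((w,a,b),open('c2.pkl','wb'))
o=ctrl.get_obs();print(o['ee_pos'],np.degrees(o['eef_rot']),o['force'])
im=cv2.resize(w['image'],None,fx=1.5,fy=1.5,interpolation=cv2.INTER_CUBIC)
cv2.imwrite('pics/w2.png',im[...,::-1])
E
```

```text
[ 0.51983878 -0.06330706  0.56674906] [1.79991178e+02 1.46708490e-03 9.79955304e+01] [-0.78107797  0.14637325 -1.33716526]
```

View pics/w2.png

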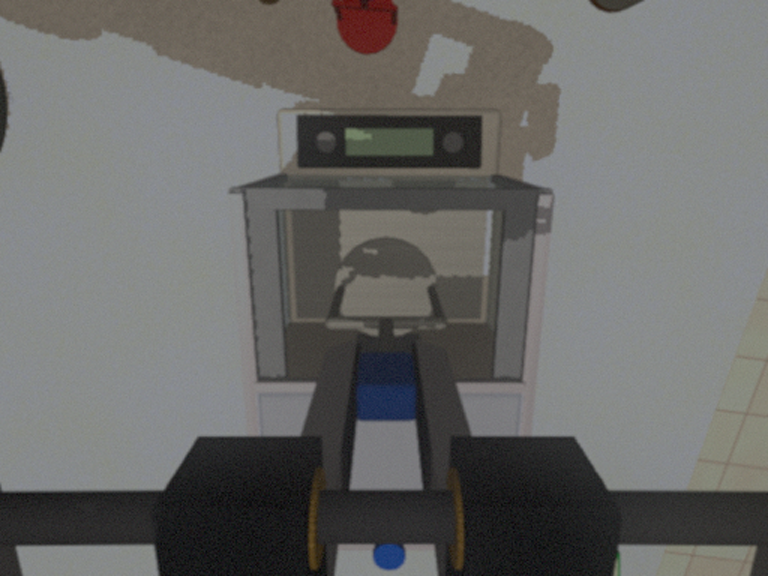

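The wrist view shows the pan over the opening. The front inner frame edge runs from (278,209) to (503,209), the roof's front edge is at row 382, and the knob is at (389,555). The dish at (388,290) lies inside the opening.

```bash
python3 - <<'E'
from h import *
import pickle
w,a,b=pickle.load(open('c2.pkl','rb'))
f=lambda x,y:((x+.5)/1.5-.5,(y+.5)/1.5-.5)
z=.216
L=onz(w,f(278,209),z);Rr=onz(w,f(503,209),z);L2=onz(w,f(288,378),z);R2=onz(w,f(492,378),z)
rl=onz(w,f(257,382),.222);rr=onz(w,f(529,382),.222);k=onz(w,f(389,553),.252)
for n,p in zip('L R L2 R2 rl rr k'.split(),(L,Rr,L2,R2,rl,rr,k)):print(n,p.round(4))
for d in(L-Rr,L2-R2,rl-rr):print(np.linalg.norm(d).round(4),np.degrees(np.arctan2(d[1],d[0])).round(2))
m1=(L+Rr)/2;m2=(rl+rr)/2
e=m2-m1;print('axis',np.degrees(np.arctan2(e[1],e[0])),np.linalg.norm(e[:2]));e=k-m1;print('axisk',np.degrees(np.arctan2(e[1],e[0])),np.linalg.norm(e[:2]))
# orange keeper via scene/side from initial images
a0,b0,w0=pickle.load(open('c0.pkl','rb'))
for n,c in(('a',a0),('b',b0)):
    h=cv2.cvtColor(c['image'],cv2.COLOR_RGB2HSV);mm=cv2.inRange(h,(8,70,60),(28,255,255))
    if n=='a': mm[:160]=0;mm[185:]=0;mm[:,:150]=0;mm[:,190:]=0
    else: mm[:130]=0;mm[155:]=0;mm[:,:275]=0;mm[:,305:]=0
    nn,l,s,ce=cv2.connectedComponentsWithStats(mm);print(n,[(ce[i].round(1),s[i][4]) for i in range(1,nn)])
E
```

```text
L [ 0.4449 -0.0341  0.216 ]
R [ 0.5903 -0.0136  0.216 ]
L2 [ 0.4616 -0.1542  0.216 ]
R2 [ 0.6072 -0.1338  0.216 ]
rl [ 0.441  -0.1572  0.222 ]
rr [ 0.632  -0.1304  0.222 ]
k [ 0.5504 -0.2628  0.252 ]
0.1469 -172.0
0.147 -172.0
0.1928 -172.0
axis -81.03737756821742 0.12144575050514163
axisk -82.18335487878662 0.2412186410532829
a [(array([171.8, 171.3]), np.int32(51))]
b [(array([287.1, 143.5]), np.int32(12)), (array([293.7, 144.2]), np.int32(10))]
```

Call:
{"api": "servo_tool", "payload": {"motion": [[1, 0.35, -0.1, 0, 0], [1, 0.35, -0.1, -2, 0], [1, 0.35, -0.1, -5, 0], [1, 0.35, -0.1, -8, 0], [1, 0.35, -0.1, -11, 0], [1, 0.35, -0.1, -14, 0], [1, 0.35, -0.1, -16, 0], [1, 0.35, -0.1, -16.8, 0], [1, 0.35, -0.1, -16.8, 0], [1, 0.5, -1.2, -16.8, 0], [1, 0.65, -2.3, -16.8, 0], [1, 0.79, -3.3, -16.8, 0], [1, 0.88, -3.9, -16.8, 0], [1, 0.93, -4.26, -16.8, 0], [1, 0.93, -4.26, -16.8, 0], [1, 0.93, -4.26, -16.8, 0], [1, 0.93, -4.26, -16.8, 0]]}}

```text
time_s: 7.98
ee_pos: [0.5292, -0.1065, 0.3987]
eef_rot: [3.142, -0.0, 1.71]
force: [-0.6, 0.5, -1.4]
grip_width: 0.0196
grip_force: 40.0
```

```bash
python3 - <<'E'
from h import *
import pickle
w=cam('wrist');b=cam('side')
o=ctrl.get_obs();print(o['ee_pos'],np.degrees(o['eef_rot']),o['force'])
A=cv2.resize(w['image'][110:290,130:390],None,fx=2,fy=2,interpolation=cv2.INTER_CUBIC)
B=cv2.resize(b['image'][85:205,230:340],None,fx=3,fy=3,interpolation=cv2.INTER_CUBIC)
c=np.zeros((360,850,3),np.uint8);c[:,:520]=A;c[:,520:]=B
cv2.imwrite('pics/w3.png',c[:,:800,::-1])
E
```

```text
[ 0.52919043 -0.10655431  0.39865964] [1.79999748e+02 7.76261889e-04 9.79440386e+01] [-0.92019466 -0.15926484 -1.38697899]
```

View pics/w3.png

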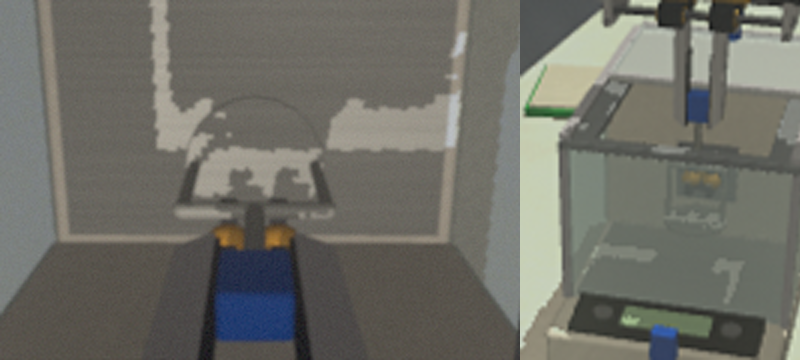

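The rod (wrist crop row 210) is in front of the two brass noses at (230,237) and (280,237), centred between the hooks and touching nothing. Now I feel for the upright.

Call:
{"api": "servo_tool", "payload": {"motion": [[1, 0.03, -0.2, 0, 0], [1, 0.06, -0.4, 0, 0], [1, 0.06, -0.4, 0, 0], [1, 0.06, -0.4, 0, 0]]}}

```text
time_s: 8.57
ee_pos: [0.5298, -0.1107, 0.3986]
eef_rot: [-3.142, -0.0, 1.709]
force: [0.6, -0.7, -1.4]
grip_width: 0.0199
grip_force: 40.0
```

Call:
{"api": "servo_tool", "payload": {"motion": [[1, 0.015, -0.1, 0, 0], [1, 0.03, -0.2, 0, 0], [1, 0.03, -0.2, 0, 0], [1, 0.03, -0.2, 0, 0]]}}

```text
time_s: 9.07
ee_pos: [0.5301, -0.1127, 0.3986]
eef_rot: [-3.142, 0.0, 1.709]
force: [-0.6, 0.1, -1.4]
grip_width: 0.0198
grip_force: 40.0
```

Call:
{"api": "servo_tool", "payload": {"motion": [[1, 0.02, -0.15, 0, 0], [1, 0.02, -0.15, 0, 0], [1, 0.02, -0.15, 0, 0], [1, 0.02, -0.15, 0, 0]]}}

```text
time_s: 9.57
ee_pos: [0.5303, -0.1142, 0.3987]
eef_rot: [3.142, -0.0, 1.709]
force: [-0.1, 0.4, -2.3]
grip_width: 0.0196
grip_force: 40.0
```

Call:
{"api": "servo_tool", "payload": {"motion": [[1, 0.02, -0.15, 0, 0], [1, 0.02, -0.15, 0, 0], [1, 0.02, -0.15, 0, 0], [1, 0.02, -0.15, 0, 0]]}}

```text
time_s: 10.07
ee_pos: [0.5305, -0.1157, 0.3986]
eef_rot: [-3.142, -0.0, 1.709]
force: [0.2, -0.5, -1.4]
grip_width: 0.0201
grip_force: 40.0
```

Rod at balance x of about 0 with no contact yet. I continue.

Call:
{"api": "servo_tool", "payload": {"motion": [[1, 0.02, -0.15, 0, 0], [1, 0.02, -0.15, 0, 0], [1, 0.02, -0.15, 0, 0], [1, 0.02, -0.15, 0, 0]]}}

```text
time_s: 10.58
ee_pos: [0.5307, -0.1172, 0.3986]
eef_rot: [-3.142, 0.0, 1.709]
force: [-0.9, 0.4, -1.2]
grip_width: 0.0197
grip_force: 40.0
```

Call:
{"api": "servo_tool", "payload": {"motion": [[1, 0.02, -0.15, 0, 0], [1, 0.02, -0.15, 0, 0], [1, 0.02, -0.15, 0, 0], [1, 0.02, -0.15, 0, 0]]}}

```text
time_s: 11.08
ee_pos: [0.5309, -0.1187, 0.3987]
eef_rot: [3.142, 0.0, 1.709]
force: [0.6, 0.2, -1.1]
grip_width: 0.0197
grip_force: 40.0
```

Call:
{"api": "servo_tool", "payload": {"motion": [[1, 0.02, -0.15, 0, 0], [1, 0.02, -0.15, 0, 0], [1, 0.02, -0.15, 0, 0], [1, 0.02, -0.15, 0, 0]]}}

```text
time_s: 11.58
ee_pos: [0.5311, -0.1202, 0.3986]
eef_rot: [-3.142, -0.0, 1.709]
force: [-1.1, 0.2, -1.6]
grip_width: 0.0197
grip_force: 40.0
```

Call:
{"api": "servo_tool", "payload": {"motion": [[1, 0.02, -0.15, 0, 0], [1, 0.02, -0.15, 0, 0], [1, 0.02, -0.15, 0, 0], [1, 0.02, -0.15, 0, 0]]}}

```text
time_s: 12.08
ee_pos: [0.5313, -0.1217, 0.3986]
eef_rot: [3.142, -0.0, 1.709]
force: [0.3, -0.2, -1.1]
grip_width: 0.0195
grip_force: 40.0
```

Call:
{"api": "servo_tool", "payload": {"motion": [[1, 0.014, -0.1, 0, 0], [1, 0.014, -0.1, 0, 0], [1, 0.014, -0.1, 0, 0], [1, 0.014, -0.1, 0, 0]]}}

```text
time_s: 12.58
ee_pos: [0.5314, -0.1227, 0.3986]
eef_rot: [3.142, 0.0, 1.709]
force: [-0.5, 0.1, -2.3]
grip_width: 0.0195
grip_force: 40.0
```

Call:
{"api": "servo_tool", "payload": {"motion": [[1, 0.014, -0.1, 0, 0], [1, 0.014, -0.1, 0, 0], [1, 0.014, -0.1, 0, 0], [1, 0.014, -0.1, 0, 0]]}}

```text
time_s: 13.08
ee_pos: [0.5316, -0.1237, 0.3987]
eef_rot: [3.142, 0.0, 1.709]
force: [0.1, 0.5, -2.1]
grip_width: 0.0196
grip_force: 40.0
```

Call:
{"api": "servo_tool", "payload": {"motion": [[1, 0.014, -0.1, 0, 0], [1, 0.014, -0.1, 0, 0], [1, 0.014, -0.1, 0, 0]]}}

```text
time_s: 13.45
ee_pos: [0.5317, -0.1244, 0.3986]
eef_rot: [-3.141, -0.001, 1.709]
force: [-0.6, 5.7, -1.5]
grip_width: 0.0199
grip_force: 40.0
```

```bash
python3 - <<'E'
from h import *
F=[]
for n in ('wrist','wrist','wrist','side','wrist'):
    c=cam(n);o=ctrl.get_obs();F.append(np.r_[o['force'],o['moment']])
    if n=='wrist':w=c
    else:b=c
print(np.array(F).round(2));print(o['ee_pos'])
A=cv2.resize(w['image'][180:270,190:320],None,fx=4,fy=4,interpolation=cv2.INTER_CUBIC)
B=cv2.resize(b['image'][120:192,260:311],None,fx=5,fy=5,interpolation=cv2.INTER_CUBIC)
c=np.zeros((360,775,3),np.uint8);c[:,:520]=A;c[:,520:]=B
cv2.imwrite('pics/w4.png',cv2.convertScaleAbs(c[...,::-1],alpha=1.5))
E
```

```text
[[-1.31  4.58 -0.23  1.18  0.02  0.01]
 [-0.99  5.56 -0.1   1.24  0.07 -0.05]
 [-0.19  5.1  -1.12  1.24  0.03 -0.06]
 [-0.61  6.05 -0.67  1.24  0.08 -0.07]
 [ 0.21  4.54 -2.5   1.26  0.08 -0.02]]
[ 0.53171618 -0.12442468  0.39857362]
```

View pics/w4.png

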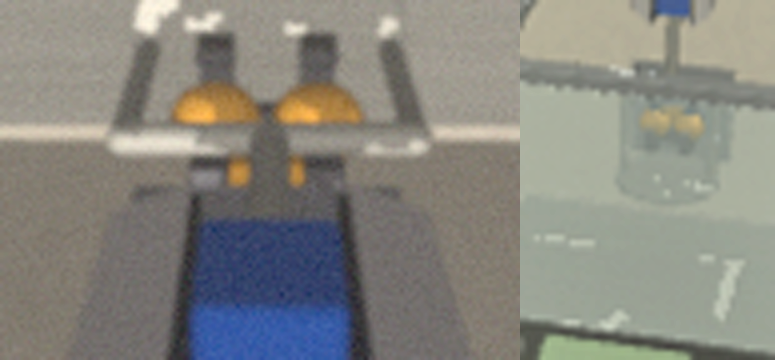

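Contact: 5.2 N at 0.243 m below the flange, which matches the rod depth, and the picture shows the rod lying on both uprights above the noses. I back off to run along the front tip and go down.

Call:
{"api": "servo_tool", "payload": {"motion": [[1, -0.02, 0.15, 0, 0], [1, -0.048, 0.34, 0, 0], [1, -0.048, 0.34, -0.25, 0], [1, -0.048, 0.34, -0.5, 0], [1, -0.048, 0.34, -0.5, 0], [1, -0.048, 0.34, -0.5, 0]]}}

```text
time_s: 14.45
ee_pos: [0.5312, -0.1214, 0.3937]
eef_rot: [3.142, 0.0, 1.709]
force: [-0.6, 0.4, -1.2]
grip_width: 0.0195
grip_force: 40.0
```

Call:
{"api": "servo_tool", "payload": {"motion": [[1, 0, 0, -0.1, 0], [1, 0, 0, -0.2, 0], [1, 0, 0, -0.2, 0], [1, 0, 0, -0.2, 0]]}}

```text
time_s: 14.95
ee_pos: [0.5312, -0.1213, 0.3917]
eef_rot: [3.142, 0.0, 1.709]
force: [-0.1, -0.6, -2.0]
grip_width: 0.0198
grip_force: 40.0
```

Call:
{"api": "servo_tool", "payload": {"motion": [[1, 0, 0, -0.05, 0], [1, 0, 0, -0.1, 0], [1, 0, 0, -0.1, 0]]}}

```text
time_s: 15.32
ee_pos: [0.5312, -0.1213, 0.3906]
eef_rot: [-3.142, -0.0, 1.709]
force: [-0.0, 0.3, -2.1]
grip_width: 0.0202
grip_force: 40.0
```

Call:
{"api": "servo_tool", "payload": {"motion": [[1, 0, 0, -0.05, 0], [1, 0, 0, -0.1, 0], [1, 0, 0, -0.1, 0]]}}

```text
time_s: 15.7
ee_pos: [0.5312, -0.1213, 0.3896]
eef_rot: [-3.142, -0.0, 1.709]
force: [-1.1, -0.8, -1.6]
grip_width: 0.0197
grip_force: 40.0
```

Call:
{"api": "servo_tool", "payload": {"motion": [[1, 0, 0, -0.05, 0], [1, 0, 0, -0.1, 0], [1, 0, 0, -0.1, 0]]}}

```text
time_s: 16.08
ee_pos: [0.5312, -0.1213, 0.3886]
eef_rot: [-3.142, -0.0, 1.709]
force: [-1.0, -0.4, -1.9]
grip_width: 0.0197
grip_force: 40.0
```

Rod at about 145 mm, still free.

Call:
{"api": "servo_tool", "payload": {"motion": [[1, 0, 0, -0.05, 0], [1, 0, 0, -0.1, 0], [1, 0, 0, -0.1, 0]]}}

```text
time_s: 16.45
ee_pos: [0.5312, -0.1213, 0.3876]
eef_rot: [-3.142, -0.0, 1.709]
force: [-0.9, 0.4, -2.0]
grip_width: 0.0199
grip_force: 40.0
```

Call:
{"api": "servo_tool", "payload": {"motion": [[1, 0, 0, -0.05, 0], [1, 0, 0, -0.1, 0], [1, 0, 0, -0.1, 0]]}}

```text
time_s: 16.82
ee_pos: [0.5312, -0.1213, 0.3866]
eef_rot: [-3.142, -0.0, 1.709]
force: [0.2, 0.3, -1.9]
grip_width: 0.0194
grip_force: 40.0
```

Call:
{"api": "servo_tool", "payload": {"motion": [[1, 0, 0, -0.05, 0], [1, 0, 0, -0.1, 0], [1, 0, 0, -0.1, 0]]}}

```text
time_s: 17.2
ee_pos: [0.5312, -0.1213, 0.3856]
eef_rot: [-3.142, -0.0, 1.709]
force: [0.7, 0.2, -2.3]
grip_width: 0.0197
grip_force: 40.0
```

Call:
{"api": "servo_tool", "payload": {"motion": [[1, 0, 0, -0.05, 0], [1, 0, 0, -0.1, 0], [1, 0, 0, -0.1, 0]]}}

```text
time_s: 17.58
ee_pos: [0.5312, -0.1213, 0.3846]
eef_rot: [-3.142, -0.0, 1.709]
force: [-0.7, 0.4, -2.0]
grip_width: 0.0195
grip_force: 40.0
```

Call:
{"api": "servo_tool", "payload": {"motion": [[1, 0, 0, -0.05, 0], [1, 0, 0, -0.1, 0], [1, 0, 0, -0.1, 0]]}}

```text
time_s: 17.95
ee_pos: [0.5312, -0.1213, 0.3836]
eef_rot: [-3.141, -0.0, 1.709]
force: [1.2, -0.6, -2.4]
grip_width: 0.0197
grip_force: 40.0
```

Call:
{"api": "servo_tool", "payload": {"motion": [[1, 0, 0, -0.05, 0], [1, 0, 0, -0.1, 0], [1, 0, 0, -0.1, 0]]}}

```text
time_s: 18.32
ee_pos: [0.5312, -0.1213, 0.3826]
eef_rot: [-3.142, -0.0, 1.709]
force: [0.2, 0.3, -1.8]
grip_width: 0.0196
grip_force: 40.0
```

Call:
{"api": "servo_tool", "payload": {"motion": [[1, 0, 0, -0.05, 0], [1, 0, 0, -0.1, 0], [1, 0, 0, -0.1, 0]]}}

```text
time_s: 18.7
ee_pos: [0.5312, -0.1212, 0.3818]
eef_rot: [3.141, -0.0, 1.709]
force: [-0.9, 1.6, 1.0]
grip_width: 0.0196
grip_force: 40.0
```

Call:
{"api": "servo_tool", "payload": {"motion": [[1, 0, 0, -0.05, 0], [1, 0, 0, -0.1, 0], [1, 0, 0, -0.1, 0]]}}

```text
time_s: 19.08
ee_pos: [0.5313, -0.1212, 0.3808]
eef_rot: [3.141, -0.0, 1.709]
force: [-0.3, 3.1, 4.4]
grip_width: 0.0197
grip_force: 40.0
```

Call:
{"api": "servo_tool", "payload": {"motion": [[1, 0, 0, -0.05, 0], [1, 0, 0, -0.1, 0], [1, 0, 0, -0.1, 0]]}}

```text
time_s: 19.45
ee_pos: [0.5312, -0.1212, 0.3795]
eef_rot: [3.142, -0.0, 1.709]
force: [0.9, 3.1, 2.8]
grip_width: 0.0197
grip_force: 40.0
```

Call:
{"api": "servo_tool", "payload": {"motion": [[1, 0, 0, -0.05, 0], [1, 0, 0, -0.1, 0], [1, 0, 0, -0.1, 0]]}}

```text
time_s: 19.82
ee_pos: [0.5312, -0.1213, 0.3786]
eef_rot: [-3.142, -0.0, 1.709]
force: [0.3, 3.6, 3.1]
grip_width: 0.0196
grip_force: 40.0
```

Call:
{"api": "servo_tool", "payload": {"motion": [[1, 0, 0, -0.05, 0], [1, 0, 0, -0.1, 0], [1, 0, 0, -0.1, 0]]}}

```text
time_s: 20.2
ee_pos: [0.5312, -0.1213, 0.3775]
eef_rot: [-3.141, -0.0, 1.709]
force: [-0.1, 4.3, 2.1]
grip_width: 0.0198
grip_force: 40.0
```

Call:
{"api": "servo_tool", "payload": {"motion": [[1, 0, 0, -0.05, 0], [1, 0, 0, -0.1, 0], [1, 0, 0, -0.1, 0]]}}

```text
time_s: 20.58
ee_pos: [0.5312, -0.1213, 0.3765]
eef_rot: [-3.141, -0.0, 1.709]
force: [0.4, 6.5, 1.3]
grip_width: 0.0197
grip_force: 40.0
```

Call:
{"api": "servo_tool", "payload": {"motion": [[1, 0, 0, -0.05, 0], [1, 0, 0, -0.1, 0], [1, 0, 0, -0.1, 0]]}}

```text
time_s: 20.95
ee_pos: [0.5312, -0.1213, 0.3754]
eef_rot: [-3.141, -0.0, 1.709]
force: [-1.3, 4.9, 1.4]
grip_width: 0.0197
grip_force: 40.0
```

Call:
{"api": "servo_tool", "payload": {"motion": [[1, 0, 0, -0.05, 0], [1, 0, 0, -0.1, 0], [1, 0, 0, -0.1, 0]]}}

```text
time_s: 21.32
ee_pos: [0.5312, -0.1213, 0.3742]
eef_rot: [-3.141, -0.0, 1.709]
force: [0.3, 5.4, 0.7]
grip_width: 0.0198
grip_force: 40.0
```

Call:
{"api": "servo_tool", "payload": {"motion": [[1, 0, 0, -0.05, 0], [1, 0, 0, -0.1, 0], [1, 0, 0, -0.1, 0]]}}

```text
time_s: 21.7
ee_pos: [0.5312, -0.1213, 0.3732]
eef_rot: [-3.141, -0.0, 1.709]
force: [-0.0, 4.7, 0.6]
grip_width: 0.0197
grip_force: 40.0
```

Call:
{"api": "servo_tool", "payload": {"motion": [[1, 0, 0, -0.05, 0], [1, 0, 0, -0.1, 0], [1, 0, 0, -0.1, 0]]}}

```text
time_s: 22.08
ee_pos: [0.5312, -0.1213, 0.3723]
eef_rot: [-3.141, -0.0, 1.709]
force: [-0.8, 4.8, -1.8]
grip_width: 0.0196
grip_force: 40.0
```

Call:
{"api": "servo_tool", "payload": {"motion": [[1, 0, 0, -0.05, 0], [1, 0, 0, -0.05, 0], [1, 0, 0, -0.05, 0]]}}

```text
time_s: 22.45
ee_pos: [0.5312, -0.1213, 0.372]
eef_rot: [-3.141, -0.0, 1.709]
force: [-1.6, 4.2, -1.9]
grip_width: 0.0195
grip_force: 40.0
```

Call:
{"api": "servo_tool", "payload": {"motion": [[1, 0, 0, -0.05, 0], [1, 0, 0, -0.05, 0], [1, 0, 0, -0.05, 0]]}}

```text
time_s: 22.82
ee_pos: [0.5312, -0.1213, 0.3716]
eef_rot: [-3.142, 0.0, 1.709]
force: [-1.8, 4.1, -0.5]
grip_width: 0.0194
grip_force: 40.0
```

Call:
{"api": "servo_tool", "payload": {"motion": [[1, 0, 0, -0.05, 0], [1, 0, 0, -0.05, 0], [1, 0, 0, -0.05, 0]]}}

```text
time_s: 23.2
ee_pos: [0.5312, -0.1213, 0.3711]
eef_rot: [3.142, 0.0, 1.709]
force: [-0.4, 4.6, -1.7]
grip_width: 0.0198
grip_force: 40.0
```

Call:
{"api": "servo_tool", "payload": {"motion": [[1, 0, 0, -0.05, 0], [1, 0, 0, -0.05, 0], [1, 0, 0, -0.05, 0]]}}

```text
time_s: 23.58
ee_pos: [0.5312, -0.1213, 0.3706]
eef_rot: [3.142, 0.0, 1.709]
force: [-0.4, 4.5, -1.6]
grip_width: 0.0198
grip_force: 40.0
```

Call:
{"api": "servo_tool", "payload": {"motion": [[1, 0, 0, -0.05, 0], [1, 0, 0, -0.05, 0], [1, 0, 0, -0.05, 0]]}}

```text
time_s: 23.95
ee_pos: [0.5312, -0.1213, 0.3703]
eef_rot: [3.141, 0.0, 1.709]
force: [-0.1, 3.7, 0.1]
grip_width: 0.02
grip_force: 40.0
```

Call:
{"api": "servo_tool", "payload": {"motion": [[1, 0, 0, -0.05, 0], [1, 0, 0, -0.05, 0], [1, 0, 0, -0.05, 0]]}}

```text
time_s: 24.32
ee_pos: [0.5312, -0.1213, 0.3699]
eef_rot: [3.141, 0.0, 1.709]
force: [-1.2, 4.2, 3.6]
grip_width: 0.0196
grip_force: 40.0
```

Call:
{"api": "servo_tool", "payload": {"motion": [[1, 0, 0, -0.04, 0], [1, 0, 0, -0.04, 0], [1, 0, 0, -0.04, 0]]}}

```text
time_s: 24.7
ee_pos: [0.5312, -0.1213, 0.3696]
eef_rot: [3.141, 0.0, 1.709]
force: [-2.6, 4.3, 6.3]
grip_width: 0.0197
grip_force: 40.0
```

Floor found: the push is about 8 N and rising linearly with the weigh cell spring. Now I release and rise.

Call:
{"api": "servo_tool", "payload": {"motion": [[0.5, 0, 0, 0, 0], [0.5, 0, 0, 0, 0], [0.5, 0, 0, 0, 0], [0.5, 0, 0, 0, 0], [0.5, 0, 0, 2, 0], [0.5, 0, 0, 5, 0], [0.5, 0, 0, 8, 0], [0.5, 0, 0, 11, 0], [0.5, 0, 0, 14, 0], [0.5, 0, 0, 14, 0], [0.5, 0, 0, 14, 0]]}}

```text
time_s: 26.08
ee_pos: [0.5312, -0.1213, 0.5082]
eef_rot: [-3.14, -0.0, 1.709]
force: [0.0, 0.1, -0.6]
grip_width: 0.0469
grip_force: 0.0
```

```bash
python3 - <<'E'
from h import *
import pickle
w=cam('wrist');b=cam('side');a=cam('scene');pickle.dump((w,a,b),open('c3.pkl','wb'))
o=ctrl.get_obs();print(o['ee_pos'],np.degrees(o['eef_rot']),o['force'],o['grip_width'])
A=cv2.resize(w['image'][60:384,60:460],None,fx=1.2,fy=1.2,interpolation=cv2.INTER_CUBIC)[:360]
B=cv2.resize(b['image'][112:192,250:320],None,fx=4.5,fy=4.5,interpolation=cv2.INTER_CUBIC)
c=np.zeros((360,795,3),np.uint8);c[:,:480]=A;c[:,480:]=B
cv2.imwrite('pics/w5.png',cv2.convertScaleAbs(c[...,::-1],alpha=1.4))
E
```

```text
[ 0.53133757 -0.12132894  0.5081775 ] [-1.79909857e+02 -3.99262286e-02  9.79311075e+01] [ 0.27555399 -0.0061441  -0.11950312] 0.04664539648204623
```

View pics/w5.png

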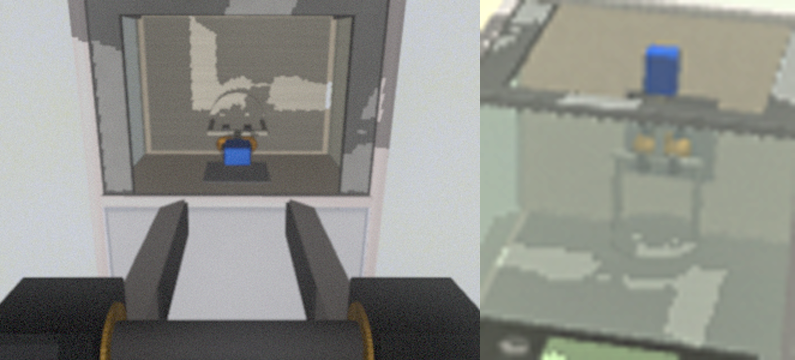

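The pan hangs upright, with the brass noses above the rod (side crop (645,145)/(678,147), rod at row 157) and the grip block free. Next is the knob.

Call:
{"api": "servo_tool", "payload": {"motion": [[0.5, 0.6, -4.5, 0, 0], [0.5, 1.3, -9, 0, 0], [0.5, 1.9, -13.3, 0, 0], [0.5, 2.0, -14.3, -1, 0], [0.5, 2.0, -14.3, -3.5, 0], [0.5, 2.0, -14.3, -6, 0], [0.5, 2.0, -14.3, -7.6, 0], [0.5, 2.0, -14.3, -7.6, 0], [1, 2.0, -14.3, -7.6, 0], [1, 2.0, -14.3, -7.6, 0], [1, 2.0, -14.3, -7.6, 0], [1, 2.0, -14.3, -7.6, 0], [1, 2.0, -14.3, -7.6, 0]], "squeeze": 15}}

```text
time_s: 27.85
ee_pos: [0.5507, -0.2645, 0.4338]
eef_rot: [-3.14, 0.0, 1.709]
force: [-8.2, 0.4, 3.0]
grip_width: 0.0212
grip_force: 15.0
```

Call:
{"api": "servo_tool", "payload": {"motion": [[1, -0.1, 0, 0, 0], [1, -0.24, 1, 0, 0], [1, -0.45, 2.5, 0, 0], [1, -0.66, 4, 0, 0], [1, -0.87, 5.5, 0, 0], [1, -1.08, 7, 0, 0], [1, -1.29, 8.5, 0, 0], [1, -1.5, 10, 0, 0], [1, -1.64, 11, 0, 0], [1, -1.7, 11.4, 0, 0], [1, -1.7, 11.4, 0, 0], [1, -1.7, 11.4, 0, 0]]}}

```text
time_s: 29.35
ee_pos: [0.5343, -0.1495, 0.4338]
eef_rot: [3.14, -0.0, 1.71]
force: [2.7, 2.0, 6.9]
grip_width: 0.0216
grip_force: 15.0
```

Call:
{"api": "servo_tool", "payload": {"motion": [[1, -0.05, 0.4, 0.05, 0], [1, -0.11, 0.8, 0.05, 0], [1, -0.11, 0.8, 0.05, 0], [1, -0.11, 0.8, 0.05, 0]]}}

```text
time_s: 29.85
ee_pos: [0.5332, -0.1415, 0.4338]
eef_rot: [3.141, -0.001, 1.71]
force: [5.1, 2.0, 3.2]
grip_width: 0.0215
grip_force: 15.0
```

Call:
{"api": "servo_tool", "payload": {"motion": [[1, -0.04, 0.25, 0, 0], [1, -0.04, 0.25, 0, 0], [1, -0.04, 0.25, 0, 0]]}}

```text
time_s: 30.22
ee_pos: [0.5328, -0.1391, 0.4338]
eef_rot: [3.14, -0.0, 1.71]
force: [4.6, 0.3, 2.5]
grip_width: 0.0214
grip_force: 15.0
```

Call:
{"api": "servo_tool", "payload": {"motion": [[1, -0.03, 0.2, 0, 0], [1, -0.03, 0.2, 0, 0], [1, -0.03, 0.2, 0, 0]]}}

```text
time_s: 30.6
ee_pos: [0.5325, -0.1371, 0.4338]
eef_rot: [3.14, -0.0, 1.71]
force: [5.5, 0.6, 2.9]
grip_width: 0.0213
grip_force: 15.0
```

Call:
{"api": "servo_tool", "payload": {"motion": [[1, -0.01, 0.15, 0, 0], [1, -0.01, 0.15, 0, 0], [1, -0.01, 0.15, 0, 0]]}}

```text
time_s: 30.98
ee_pos: [0.5324, -0.1357, 0.4338]
eef_rot: [3.141, -0.0, 1.71]
force: [5.3, 0.9, 3.2]
grip_width: 0.0217
grip_force: 15.0
```

Call:
{"api": "servo_tool", "payload": {"motion": [[1, -0.01, 0.15, 0, 0], [1, -0.01, 0.15, 0, 0], [1, -0.01, 0.15, 0, 0]]}}

```text
time_s: 31.35
ee_pos: [0.5323, -0.1344, 0.4338]
eef_rot: [3.141, -0.0, 1.71]
force: [5.5, 1.5, 2.9]
grip_width: 0.0218
grip_force: 15.0
```

Call:
{"api": "servo_tool", "payload": {"motion": [[1, -0.01, 0.15, 0, 0], [1, -0.01, 0.15, 0, 0], [1, -0.01, 0.15, 0, 0]]}}

```text
time_s: 31.72
ee_pos: [0.5322, -0.1335, 0.4338]
eef_rot: [3.141, 0.001, 1.709]
force: [6.5, -4.8, 1.5]
grip_width: 0.0215
grip_force: 15.0
```

Call:
{"api": "servo_tool", "payload": {"motion": [[1, 0, 0.06, 0, 0], [1, 0, 0.06, 0, 0], [1, 0, 0.06, 0, 0]]}}

```text
time_s: 32.1
ee_pos: [0.5321, -0.1332, 0.4338]
eef_rot: [3.141, 0.002, 1.709]
force: [6.4, -9.4, 1.8]
grip_width: 0.0213
grip_force: 15.0
```

Call:
{"api": "servo_tool", "payload": {"motion": [[0.5, 0, 0, 0, 0], [0.5, 0, 0, 0, 0], [0.5, 0, 0, 0, 0], [0.5, 0, 0, 0, 0], [0.5, 0, 0, 3, 0], [0.5, 0, 0, 8, 0], [0.5, 0, -4, 12, 0], [0.5, 0, -10, 14, 0], [0.5, 0, -14, 14, 0], [0.5, 0, -14, 14, 0], [0.5, 0, -14, 14, 0]]}}

```text
time_s: 33.48
ee_pos: [0.5322, -0.2723, 0.5736]
eef_rot: [-3.141, -0.0, 1.709]
force: [-0.2, -0.0, -0.9]
grip_width: 0.0467
grip_force: 0.0
```

```bash
python3 - <<'E'
from h import *
a=cam('scene');b=cam('side');w=cam('wrist')
o=ctrl.get_obs();print(o['ee_pos'],o['force'],o['time_s'])
A=cv2.resize(b['image'][75:310,80:350],None,fx=1.5,fy=1.5,interpolation=cv2.INTER_CUBIC)[:352]
B=cv2.resize(w['image'],None,fx=.9,fy=.9)[:346,60:440]
c=np.zeros((352,785,3),np.uint8);c[:,:405]=A;c[:346,405:]=B
cv2.imwrite('pics/f.png',cv2.convertScaleAbs(c[...,::-1],alpha=1.2))
E
```

```text
[ 0.532242   -0.27169034  0.57398877] [-1.00833903 -0.90367045  0.14715246] 33.625
```

View pics/f.png

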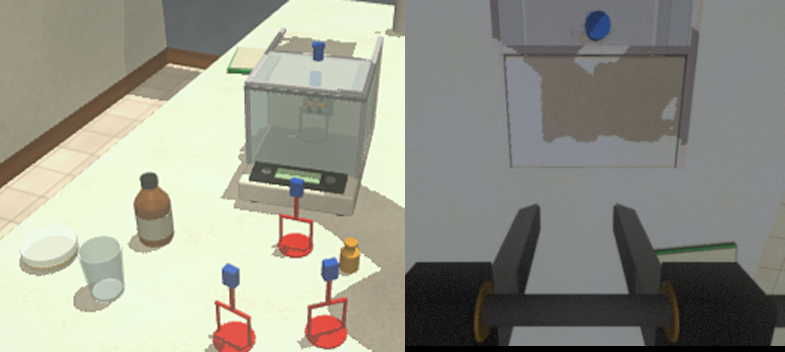

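The side view shows the roof shut (knob at (318,50), plate up to the front frame), the pan hanging in the hook at (318,110), and the bottle, beaker, weight and red pans where they were. I hand in.

```bash
python3 -c "
from station import ctrl
print(ctrl.hand_in())"
```

```text
the job is handed in; nothing more can be done
None
```

The pan hangs in the double hook, pressed to the floor with about 8 N by the wrist force. The roof is pushed shut against its stop, and the job was handed in at about 33.6 s; the hand-in gave no verdict.

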